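# Fit the purge valve's knob and hold it pressed

### The arm

A 6-joint arm with a two-finger parallel gripper is mounted at the origin on a cart in front of the work surface, level with it; the furniture and walls round the work are solid. World frame = base frame: x ahead of the robot, y to its left, z up, the work surface at z = 0. Lengths are in m, angles in rad, forces in N, time in s.
With the tool pointing down it reaches from about 0.225 to 0.875 m from the base axis. Payload 3.4 kg.
Tool frame: the origin (TCP) lies on the centre line of the jaws, within the pads' length; the fingertips stand 11 mm ahead of it and the grasp point (between the pads) lies 8 mm behind it; z points along the fingers, y is the line along which they close (so a half turn about z gives the same grasp; the last joint's range is limited). The gripper opens to 85 mm and grips with 20 to 120 N. Pads are 22 mm wide; open, the fingers measure 114 mm over their backs; the gripper's body (76 mm by 85 mm) begins 54 mm behind the grasp point. The pads swing forward as they close: fully open they stand 13 mm farther back than shut.
Start: joints at [0.984, 0.276, 1.505, -0, 1.361, -0.121], TCP at [0.258, 0.514, 0.242] pointing down, gripper open.
Joint ranges: [-2.89, 2.89], [-0.75, 2.08], [0.22, 2.7], [-1.18, 4.32], [0.11, 2.71], [-2.7, 2.7]. Speed limits (rad/s): [2.57, 2.57, 3.14, 3.14, 3.14, 3.14].

### API

Orientations are given as a unit quaternion [w, x, y, z].
In Python, from rig import manip, eyes, job gives the robot as it stands.
- The arm moves only by the tool drive_tool, never from a script. Its argument "rows" is a list of rows, each a list of 3 entries, a list of its own where there are three numbers: the turn, a rotation vector about the world's x, y, z in rad, then the shift along the world's x, y, z in cm, then the finger opening in cm, from 0 to 8.54. A call has 1 to 8 rows; each row shifts and turns the commanded pose from where the row before left it; what a row does not reach is not made up. A row lasts 1/8 s, in which the tool goes at most 62.5 mm and 10.7 degrees, less where a joint would pass 70% of its speed; a pose out of reach is approached as far as the arm can. A call is refused whole if a number of a shift passes 6.25 or a number of a turn 0.188, either way. A call with a gripper value outside its range is refused whole. The fingers move at their own pace and stop on an object; "force" is the grip in N (left out, the last holds). Time passes only in rows, so rows that do not move let the fingers close. It gives the time, the measured TCP pose, the force, the opening and the grip force at its end, in the units of the state.
- manip.get_state(): the state, without advancing time (a new reading comes with each control period).
- eyes.get_image(name): name is "side" or "top" or "wrist"; returns the picture (480x640x3 uint8, red, green, blue); there is no depth.
- eyes.get_calibration(name): a dict with "camera_matrix" (3x3 intrinsics, pixels), "view" (4x4, takes a point from world to camera coordinates). Camera axes: x right, y up, looking along -z (the intrinsics and any distortion apply to the point x, -y, -z); pixel columns grow to the right and rows downward; lengths in m; the calibration is good to about 2 mm. A picture is of the moment at which its call begins: read the wrist's pose just before it. get_calibration takes no time and is no camera call; for the wrist camera it gives the pose at the moment of the call.
- job.sign_off(): hands the job in; it is judged then, once.
The state is a dict: "clock": time; "qpos": joint angles; "qd": joint speeds; "effort": joint torques, N m; "position": TCP position; "ee_rot": TCP orientation; "contact_force": force on the tool from outside, world axes, zero at the start; "moment": the same for the moment, N m; "width": finger opening in m; "gripper_force": force on a finger pad.
Only numpy, scipy, OpenCV 4.12 (cv2) and the standard library are available. Lean on these libraries where they do the work, as an engineer would, in place of code of your own. Each camera call takes 0.05 s, during which the arm holds its last target. There are 200 camera calls.

### The job

The purge valve has lost its knob, and the spare sits under the bridge of the spring-ejector holder. Press the ejector's tab right through to push the knob out to the open end, take the knob by its grip bar, turn it so that the pointer faces the way the flat of the valve's D-shaped spindle faces, and push it fully onto the spindle. Then press knob and spindle in against the spring right to the stop, and finish there, still gripping the knob and keeping it pressed in; leave all the other things standing and lying where they are.

Things in the scene. Friction and masses are not known exactly. Their poses are not given: they have to be found in the camera images.
- valve: Purge valve: grey box bolted to the worktop, 110 (its x) x 90 (its y) x 46 mm high, round steel bezel on top to 50 mm, brass hose tail at +x, upright spindle on its centre (28 mm out of the bezel). Origin: centre of the underside. It stands left or right of the holder.
- spindle_tip (a point): Axis at the top end of the valve's steel D-spindle, 78 mm above the worktop unpressed (goes down with it). Spindle 16 mm in diameter, one flat along its length 2.5 mm from the axis, top 3 mm chamfered. z up; x is horizontal, pointing out of the flat. Its angle differs each time; it is stiff to turn (about 1 N m) and need not be turned.
- spindle (a joint): How far the spindle is pressed down into the valve: 0 = out, 0.008 m = at the stop. It springs back; it takes 4 N to start and about 10.5 N at the stop.
- holder: Knob holder: fixed aluminium channel 70 (its x) x 172 mm (its y), 6 mm floor, side rails and end lips 14 mm high, inside width 44 mm, end stop at y = +80 mm. A bridge over the middle (y = -14 to +14 mm, underside 56, top 62 mm high) covers the knob. Origin: centre of the underside. +y is the way the knob is pushed out; the +y half is open above.
- ejector (a joint): Travel of the ejector slide along the holder's +y: 0 = back, 0.050 m = end. It springs back when let go (the knob stays out); 2 N to start, about 4.5 N at the end. The pusher's face is at holder y = -21 mm when back, +29 mm at full travel, so the knob's centre ends about 50 mm from the holder's centre.
- ejector_tab (a point): Middle of the rear (-y) face of the ejector slide's upright plastic tab, to be pushed toward the holder's +y. Tab 34 mm wide (holder's x), 8 mm thick, from 7 to 58 mm above the worktop. This point is 45 mm above the worktop, 76 mm behind the holder's centre when back. Behind it the space above the 14 mm lip is free. Axes as the holder's.
- knob: Black knob, about 60 g, bore down: round fluted body 40 mm in diameter, 20 mm high; on it a grip bar 14 mm thick (its y), 38 mm long (its x), from 20 to 44 mm high, with a narrow pointer nose at +x (25.5 mm out) and white line on top that side. Origin: centre of the underside; z up. Starts under the bridge on the 6 mm floor, pointer roughly toward the holder's +y.
- knob_bore (a point): Centre of the mouth of the D-shaped bore in the knob's underside (same place and axes as the knob). 17 mm deep, about 1 mm wider all round than the spindle; its flat is on the pointer side (+x), so it goes on only with its x along spindle_tip's x (within about 0.12 rad to enter freely). Fully on, this point is 17 mm below the spindle's tip.
- vial_3: Bystander: glass vial with black cap, 28 mm wide, 60 mm high, next to the valve. Origin: centre of the underside.
- fuse_box: Bystander: small carton 36 x 62 x 22 mm, next to the valve. Origin: centre of the underside.
- weight_200: Bystander: brass weight 30 mm wide, 51 mm high, beside the holder on its +x side. Origin: centre of the underside.
- pipette_bulb: Bystander: red rubber pipette bulb, 53 mm wide, 76 mm high. Origin: centre of the underside.
- probe_meter: Bystander: hand-held meter lying on its back, 129 x 64 x 23 mm. Origin: centre of the underside.
- spanner: Bystander: spanner lying near the front edge, 27 x 147 x 8 mm. Origin: centre of the underside.
- marker: Bystander: marker pen lying near the front edge, 17 x 135 x 16 mm. Origin: centre of the underside.
Mind the look-alikes: they are no part of the job. Leave any blue or red look-alike of the knob alone.

How it is judged:
By the outcome, as a careful person would: the job done as asked, in the order asked, and still so for the second after the job is handed in, while the arm keeps its last pose, push and grip.
It also fails if it takes over 58 s, if anything falls off the work surface, if the arm or the gripper's body presses on something with over 40 N, if the wrist force passes 120 N, or if a joint passes its speed limit or range.

## Working session

There is one attempt and no reset: what is moved stays moved. The work goes in short steps, Python scripts to look and compute and a tool call to move; the robot and the scene stay as the last step left them, time stands still between calls to the robot, and variables do not carry over. Pictures are saved under pics/ and viewed, at most 10 in all, crops included, and the job is handed in when it is done.

Besides the shell and the picture viewer there is one more tool, called after "Emit:" as name([rows], argument=value, ...), one row to a line, values as JSON. drive_tool: Moves the arm, as the interface text tells. Its arguments: {"type":"object","properties":{"rows":{"type":"array"},"force":{"type":"number"}},"required":["rows"]}

```bash
mkdir -p pics; cat > h.py <<'E'
import numpy as np, cv2
from rig import manip, eyes, job
def snap(n,f):
    im=eyes.get_image(n); cv2.imwrite('pics/'+f,im[:,:,::-1]); return im
def ray(n,u,v,z,cal=None):
    c=cal or eyes.get_calibration(n); K=np.array(c['camera_matrix']); V=np.array(c['view'])
    d=np.linalg.inv(K)@[u,v,1]; d=V[:3,:3].T@(d*[1,-1,-1]); o=-V[:3,:3].T@V[:3,3]
    return o+d*(z-o[2])/d[2]
def proj(n,p,cal=None):
    c=cal or eyes.get_calibration(n); K=np.array(c['camera_matrix']); V=np.array(c['view'])
    q=(V@np.r_[p,1])[:3]*[1,-1,-1]; q=K@q; return q[:2]/q[2]
E
python3 - <<'E'
from h import *
snap('top','top0.png'); snap('side','side0.png')
c=eyes.get_calibration('top'); print(c)
s=manip.get_state(); print(s['position'],s['ee_rot'])
E
```

```text
{'camera_matrix': array([[468.48231425,   0.        , 327.54208646],
       [  0.        , 468.48231425, 239.45015178],
       [  0.        ,   0.        ,   1.        ]]), 'view': array([[-0.03018778, -0.9992611 ,  0.02378972,  0.01087243],
       [ 0.99862504, -0.02913099,  0.04358236, -0.51536669],
       [-0.04285714,  0.02507266,  0.99876655, -1.17473792],
       [ 0.        ,  0.        ,  0.        ,  1.        ]])}
[0.25802632 0.51334451 0.2415381 ] [-2.91426882e-04  2.30819795e-01  9.72996169e-01 -7.70048005e-04]
```

View pics/top0.png

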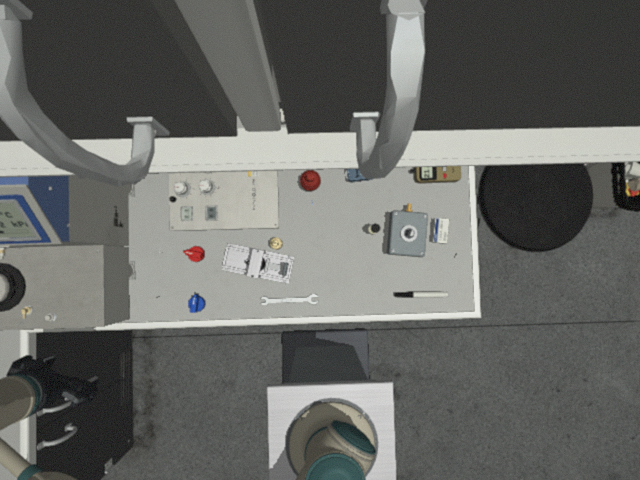

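View pics/side0.png

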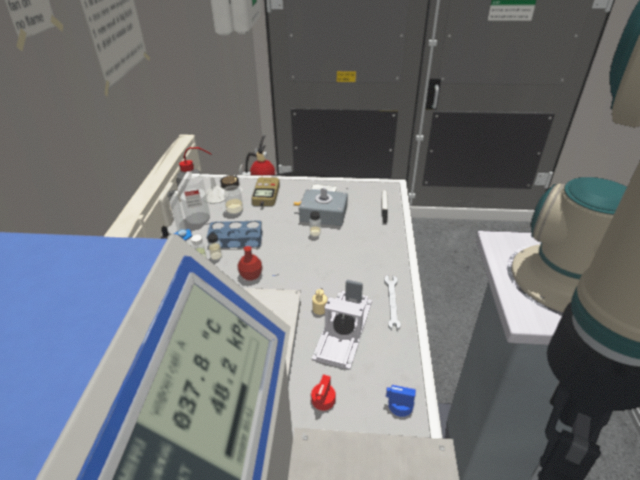

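The top view shows the holder at about (258,263), with the tab at its right end, so the knob is pushed out to image-left. The valve is at (408,233), the weight at (275,242) and the vial at (374,228). The red (195,254) and blue (196,302) knobs are look-alikes. The black knob under the bridge at (258,263) is the one I need: it's the only one in the holder and the only black one.

```bash
python3 - <<'E'
from h import *
im=cv2.imread('pics/top0.png')
a=cv2.resize(im[235:295,215:305],None,fx=7,fy=7,interpolation=cv2.INTER_CUBIC)[:, :]
b=cv2.resize(im[200:270,360:460],None,fx=6,fy=6,interpolation=cv2.INTER_CUBIC)
cv2.imwrite('pics/c1.png',a)
for n,u,v,z in [('hold',258,263,.062),('valve',408,233,.078),('weight',275,242,.05),('tab',290,270,.058),('openend',224,258,.014),('red',195,254,.04),('vial',374,228,.06)]: print(n,ray('top',u,v,z).round(3))
E
```

```text
hold [0.461 0.166 0.062]
valve [ 0.522 -0.196  0.078]
weight [0.511 0.125 0.05 ]
tab [0.442 0.09  0.058]
openend [0.476 0.257 0.014]
red [0.488 0.322 0.04 ]
vial [ 0.538 -0.117  0.06 ]
```

View pics/c1.png

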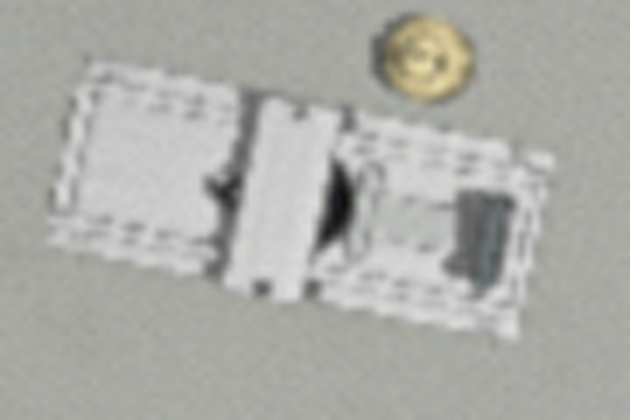

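The crop shows the black knob under the bridge with its nose to the left (215,188), towards the open end. The dark tab is at (485,240) and the weight is at (425,55).

```bash
python3 - <<'E'
from h import *
t=ray('top',284.3,269.3,.058);b=ray('top',255.7,263.6,.062);print(t,b,np.degrees(np.arctan2(*(b-t)[[1,0]])))
c=eyes.get_calibration('wrist');V=c['view'];o=-V[:3,:3].T@V[:3,3];p=manip.get_state()['position'];print(c['camera_matrix'],o-p,V[:3,:3])
from scipy.spatial.transform import Rotation as R
q=manip.get_state()['ee_rot'];M=R.from_quat(np.r_[q[1:],q[0]]).as_matrix();print('tool',M.T@(o-p),M.T@(-V[2,:3]))
E
```

```text
[0.44425892 0.10351967 0.058     ] [0.46013673 0.17159885 0.062     ] 76.87183167477549
[[425.92951555   0.         323.23333021]
 [  0.         425.92951555 244.35021242]
 [  0.           0.           1.        ]] [-0.07203999  0.03750037  0.13072318] [[ 0.44921632  0.89342131 -0.00175094]
 [-0.84873333  0.42613328 -0.31314877]
 [-0.27902765  0.14215762  0.94970247]]
tool [ 0.08123557  0.00093255 -0.13070768] [-3.13350147e-01 -1.27149179e-04  9.49637652e-01]
```

Emit:
drive_tool([
  [[0,0,-0.111],[2.2,-5.9,0],2],
  [[0,0,-0.111],[2.2,-5.9,0],2],
  [[0,0,-0.111],[2.2,-5.9,0],2],
  [[0,0,-0.111],[2.2,-5.9,0],2],
  [[0,0,-0.111],[2.2,-5.9,0],2],
  [[0,0,-0.111],[2.2,-5.9,0],2],
])

```text
clock: 0.85
position: [0.3895, 0.1605, 0.2422]
ee_rot: [0.0, 0.538, 0.843, 0.0]
contact_force: [0.9, -0.0, 0.0]
width: 0.0202
gripper_force: 0.0
```

Emit:
drive_tool([
  [[0,0,-0.111],[2.2,-5.9,0],2],
  [[0,0,-0.111],[2.2,-5.9,0],2],
  [[0,0,-0.111],[2.2,-5.9,0],2],
  [[0,0,-0.111],[2.2,-5.9,0],2],
  [[0,0,-0.111],[2.2,-5.9,0],2],
  [[0,0,-0.111],[2.0,-6.0,0],2],
  [[0,0,0],[0,0,0],2],
  [[0,0,0],[0,0,0],2],
])

```text
clock: 1.85
position: [0.5176, -0.1893, 0.2416]
ee_rot: [-0.001, 0.783, 0.622, -0.0]
contact_force: [0.1, -0.1, -0.5]
width: 0.0199
gripper_force: 0.0
```

```bash
python3 - <<'E'
from h import *
s=manip.get_state();print(s['clock'],s['position'],s['ee_rot'],s['qpos'],eyes.get_calibration('wrist')['view'].tolist())
im=snap('wrist','w1.png'); print(proj('wrist',[.522,-.196,.078]))
E
```

```text
1.85 [ 0.51760549 -0.18929677  0.24156383] [-1.18763171e-03  7.82740953e-01  6.22346491e-01 -1.87190531e-04] [-4.77272051e-01  2.41588982e-01  1.55501966e+00  6.46931362e-04
  1.34730442e+00 -2.50094844e-01] [[0.9742408495986725, -0.22549103779025487, -0.002925551150090837, -0.5458443675997082], [0.21327709001173636, 0.9255297495424006, -0.31290184657190456, 0.10386999877851245], [0.07326424673320286, 0.30421780780923374, 0.9497809618866663, -0.359533954975283], [0.0, 0.0, 0.0, 1.0]]
[332.64557076 232.01288153]
```

View pics/w1.png

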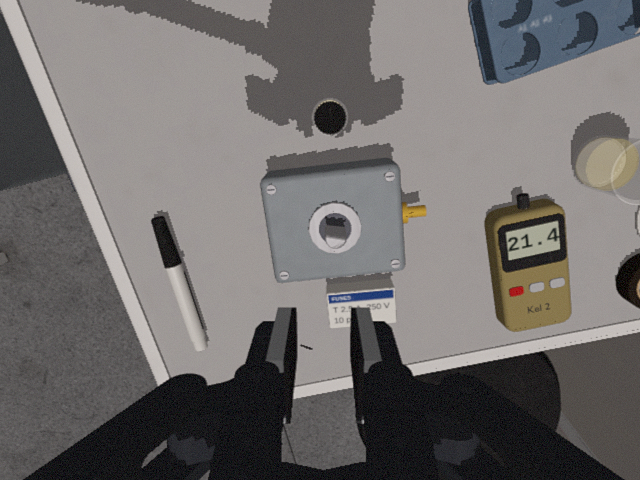

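The wrist view shows the valve with its bezel at (334,229), the vial at (330,117), the fuse box at (361,308) and the hose tail at (414,212). I'll enlarge the spindle.

```bash
python3 - <<'E'
from h import *
im=cv2.imread('pics/w1.png')[195:265,295:375]
cv2.imwrite('pics/c2.png',cv2.resize(im,None,fx=8,fy=8,interpolation=cv2.INTER_CUBIC))
E
```

```text
(no output)
```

View pics/c2.png

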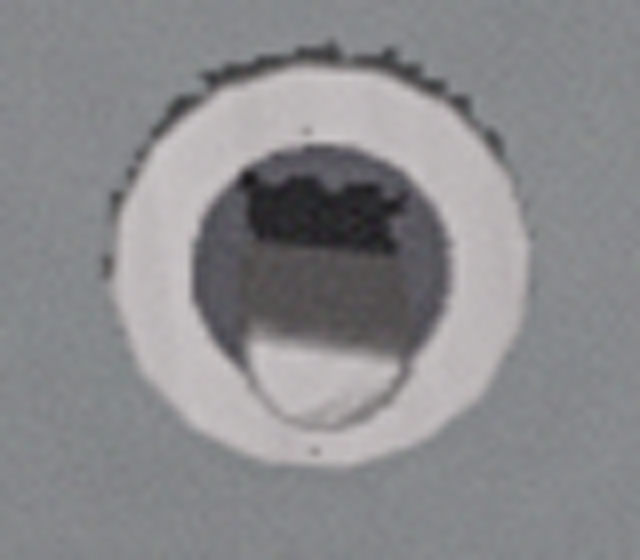

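```bash
cat > sp.py <<'E'
from h import *
def ang(c,a,b,z):
    A,B=ray('wrist',*a,z,c),ray('wrist',*b,z,c); d=B-A; return (A+B)/2,np.linalg.norm(d),np.degrees(np.arctan2(d[1],d[0]))+90
E
python3 - <<'E'
from sp import *
c=eyes.get_calibration('wrist')
f=lambda x,y:(295+x/8-.44,195+y/8-.44)
for a,b,z in [((248,335),(409,358),.077),((252,240),(395,251),.05),((250,243),(407,250),.05)]:
    print(ang(c,f(*a),f(*b),z))
print(ray('wrist',*f(325,428),.077,c), ray('wrist',*f(330,385),.077,c))
# row-wise edge of top bright region
im=cv2.imread('pics/w1.png',0).astype(float)
us=np.arange(328,344); vs=[]
for u in us:
    col=im[228:246,u]; vs.append(228+np.interp(150,col,np.arange(18)) if np.all(np.diff(col)>-40) else np.nan)
print(np.round(vs,1)); print(im[224:252,326:348:3].astype(int).T)
E
```

```text
(array([ 0.52310282, -0.20111992,  0.077     ]), np.float64(0.014815461950784389), np.float64(68.57078447100098))
(array([ 0.52370333, -0.19925758,  0.05      ]), np.float64(0.014102294943760993), np.float64(72.50785558883621))
(array([ 0.52415898, -0.19946664,  0.05      ]), np.float64(0.015447968722744666), np.float64(74.42055394890843))
[ 0.52109662 -0.20868494  0.077     ] [ 0.52243563 -0.20474158  0.077     ]
[237.1 237.3 237.5 237.5 237.7 237.9 238.1 238.3 238.4 238.6 238.7 238.8
 245.  245.  245.  245. ]
[[ 80  80  87  79  77  78  87  84  81  83  90 106 117 140 167 165 158 146
  135 144 174 186 187 183 185 184 184 177]
 [ 38  66  81  84  76  80  84  84  80  83  83  95 112 140 173 188 187 186
  187 189 184 170 151 175 181 180 184 178]
 [ 45  54  84  83  78  82  82  78  81  82  83  84  96 125 160 192 189 186
  184 184 186 186 180 152 159 184 181 182]
 [ 43  45  81  85  81  80  82  83  77  83  86  88  97 111 141 174 184 186
  185 187 188 175 159 159 149 184 186 183]
 [ 39  45  71  85  82  79  81  80  87  80  83  83  93  96 122 163 189 187
  185 180 170 168 159 133 159 188 186 186]
 [ 34  40  55  78  81  81  83  78  86  79  78  82  87  91 111 146 175 184
  185 175 157 138 134 166 188 187 187 184]
 [ 87  61  63  79  79  79  77  75  81  81  80  81  82  89  99 121 155 170
  130 125 152 172 187 188 184 183 182 151]
 [ 86  90  91  88  91  91  89  94  89  81  86  79  84  90 122 165 184 183
  184 185 183 182 182 181 184 176 147 135]]
```

Emit:
drive_tool([
  [[0,0,0],[0,-1,-4],2],
  [[0,0,0],[0,-1.5,-4],2],
  [[0,0,0],[0,-1,-3],2],
  [[0,0,0],[0,0,0],2],
  [[0,0,0],[0,0,0],2],
])

```text
clock: 2.52
position: [0.5188, -0.2238, 0.1337]
ee_rot: [0.001, 0.782, 0.623, 0.001]
contact_force: [0.2, -0.3, 1.0]
width: 0.0199
gripper_force: 0.0
```

```bash
python3 - <<'E'
from h import *
s=manip.get_state();c=eyes.get_calibration('wrist');print(s['clock'],s['position'],proj('wrist',[.5225,-.203,.078],c))
np.save('v2.npy',c['view'])
im=snap('wrist','w2.png');u,v=proj('wrist',[.5225,-.203,.078],c).astype(int);print(u-40,v-40)
cv2.imwrite('pics/c3.png',cv2.resize(im[v-40:v+35,u-40:u+40,::-1],None,fx=8,fy=8,interpolation=cv2.INTER_CUBIC))
E
```

```text
2.525 [ 0.51884408 -0.22376229  0.13370535] [321.60255913 242.30974706]
281 202
```

View pics/c3.png

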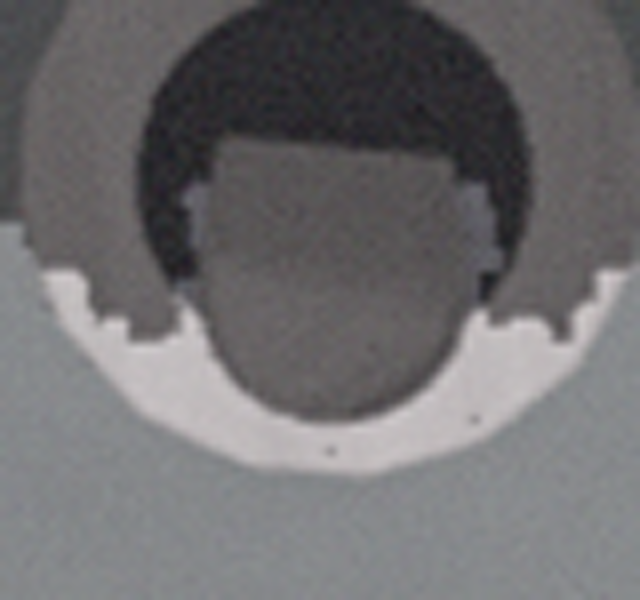

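The close view shows the spindle in the shadow of the gripper. Its flat base edge runs from (220,135) to (450,158) in the crop, and the arc bottoms out at (335,422).

```bash
python3 - <<'E'
from sp import *
from scipy.optimize import least_squares
c=eyes.get_calibration('wrist')
f=lambda x,y:(281+x/8-.44,202+y/8-.44)
print(ang(c,f(220,135),f(450,158),.05))
P=np.array([ray('wrist',*f(*p),.075,c)[:2] for p in [(207,300),(222,345),(255,393),(295,416),(335,422),(385,412),(430,380),(455,345),(468,315)]])
r=least_squares(lambda q:np.hypot(*(P-q[:2]).T)-.008,[.52,-.2]);print(r.x,r.fun*1e3)
r=least_squares(lambda q:np.hypot(*(P-q[:2]).T)-q[2],[.52,-.2,.008]);print(r.x)
E
```

```text
(array([ 0.52393938, -0.20047836,  0.05      ]), np.float64(0.015067173495230457), np.float64(71.12992367079809))
[ 0.52364694 -0.20237129] [-0.33928774 -0.40437617  0.0385569   0.22825944  0.21149821  0.08324204
 -0.20379779 -0.31267489 -0.21293619]
[ 0.52350461 -0.20294956  0.00754182]
```

Emit:
drive_tool([
  [[0,0,0],[-1.7,5.8,0.5],0],
  [[0,0,0],[-1.7,5.8,0.5],0],
  [[0,0,0],[-1.7,5.8,0],0],
  [[0,0,0],[-1.7,5.8,0],0],
  [[0,0,0],[-1.5,5.7,0],0],
  [[0,0,0],[0,0,-4],0],
  [[0,0,0],[0,0,-4],0],
  [[0,0,0],[0,0,0],0],
])

```text
clock: 3.58
position: [0.4336, 0.065, 0.0618]
ee_rot: [-0.001, 0.782, 0.623, -0.001]
contact_force: [-0.6, -0.3, 0.5]
width: -0.0
gripper_force: 0.0
```

```bash
python3 - <<'E'
from h import *
s=manip.get_state();print(s['clock'],s['position'],s['width'])
im=snap('wrist','w3.png');print([proj('wrist',p).round() for p in ([.4443,.1035,.058],[.46,.1716,.062])])
E
```

```text
3.575 [0.43364937 0.06501316 0.0617995 ] -3.775359056736494e-05
[array([325., 236.]), array([325.,  -4.])]
```

View pics/w3.png

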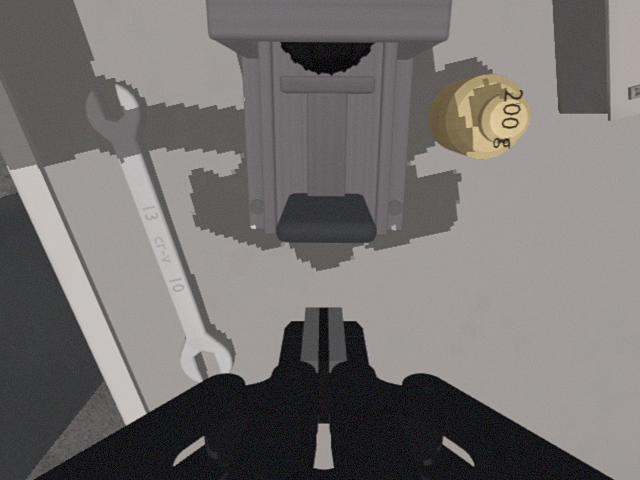

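The tab is centred at (326,240) straight ahead of the closed fingers, and the rails run vertically in the image, so the yaw matches the holder. Lowering and pushing along (0.225, 0.974).

Emit:
drive_tool([
  [[0,0,0],[0,0,-2],0],
  [[0,0,0],[0.2,1.0,0],0],
  [[0,0,0],[0.2,0.9,0],0],
  [[0,0,0],[0.2,0.9,0],0],
  [[0,0,0],[0.2,0.9,0],0],
  [[0,0,0],[0.2,0.9,0],0],
])

```text
clock: 4.38
position: [0.4461, 0.1106, 0.0428]
ee_rot: [0.001, 0.782, 0.623, 0.0]
contact_force: [0.9, -4.3, 3.2]
width: -0.0001
gripper_force: 1.9
```

Emit:
drive_tool([
  [[0,0,0],[0.2,0.9,0],0],
  [[0,0,0],[0.2,0.9,0],0],
  [[0,0,0],[0.1,0.4,0],0],
  [[0,0,0],[0,0,0],0],
])

```text
clock: 4.88
position: [0.4504, 0.1326, 0.0423]
ee_rot: [0.0, 0.782, 0.623, 0.0]
contact_force: [1.8, -4.6, 1.9]
width: 0.0001
gripper_force: 1.8
```

Emit:
drive_tool([
  [[0,0,0],[0.1,0.4,0],0],
  [[0,0,0],[0.1,0.3,0],0],
  [[0,0,0],[0,0,0],0],
  [[0,0,0],[0,0,0],0],
])

```text
clock: 5.38
position: [0.4515, 0.1377, 0.0422]
ee_rot: [0.001, 0.782, 0.623, -0.002]
contact_force: [1.0, -9.8, 4.9]
width: -0.0002
gripper_force: 4.7
```

Emit:
drive_tool([
  [[0,0,0],[0.1,0.4,0],0],
  [[0,0,0],[0,0,0],0],
])

```text
clock: 5.62
position: [0.4515, 0.1379, 0.0424]
ee_rot: [0.003, 0.781, 0.625, -0.005]
contact_force: [-0.5, -24.2, 7.7]
width: 0.0001
gripper_force: 12.0
```

Emit:
drive_tool([
  [[0,0,0],[-0.6,-2.4,0],0],
  [[0,0,0],[-0.7,-3.0,0],0],
  [[0,0,0],[-0.5,-2,0],0],
  [[0,0,0],[0,0,5],0],
  [[0,0,0],[0.5,2,6],3],
  [[0,0,0],[1.1,4.7,0],5],
  [[0,0,0],[1.1,4.7,0],5],
  [[0,0,0],[0.9,4.0,0],5],
])

```text
clock: 6.62
position: [0.4702, 0.2254, 0.151]
ee_rot: [-0.001, 0.783, 0.622, -0.0]
contact_force: [0.5, -0.0, -0.4]
width: 0.05
gripper_force: 0.0
```

Emit:
drive_tool([
  [[0,0,0],[0,0,0],5],
  [[0,0,0],[0,0,0],5],
])

```text
clock: 6.88
position: [0.4698, 0.223, 0.1507]
ee_rot: [-0.001, 0.783, 0.623, -0.001]
contact_force: [-0.2, -0.2, 0.1]
width: 0.05
gripper_force: 0.0
```

```bash
python3 - <<'E'
from h import *
s=manip.get_state();print(s['clock'],s['position'],s['ee_rot'],s['width'])
im=snap('wrist','w4.png');print([proj('wrist',p).round() for p in ([.471,.22,.05],[.46,.1716,.062])])
E
```

```text
6.875 [0.46978362 0.22299145 0.1506502 ] [-7.75071751e-04  7.82510355e-01  6.22635941e-01 -1.19527598e-03] 0.05002985479862611
[array([327., 256.]), array([327., 343.])]
```

View pics/w4.png

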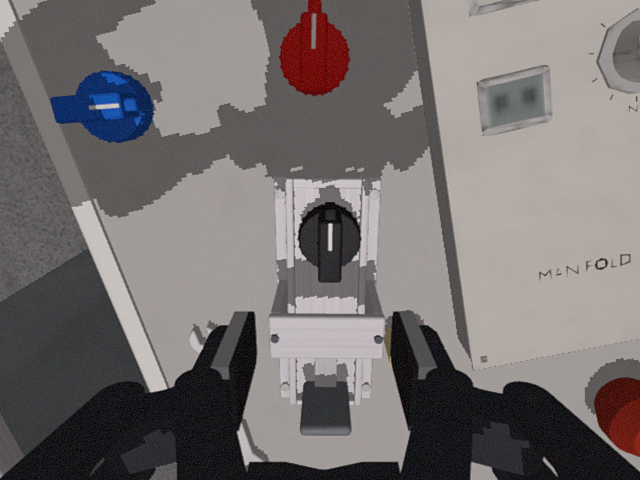

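The knob is out. Its body is centred near (329,236), the bar runs vertically from (330,205) to (330,282), and the white line is at (330,236), nearer the open end. The tab has sprung back to (326,410).

```bash
python3 - <<'E'
from h import *
c=eyes.get_calibration('wrist')
im=cv2.imread('pics/w4.png')
cv2.imwrite('pics/c4.png',cv2.resize(im[195:290,285:375],None,fx=6,fy=6,interpolation=cv2.INTER_CUBIC))
for n,u,v,z in [('rear',330,281,.05),('linelo',330,249,.05),('linehi',330.5,223,.05),('bodyL',299,238,.026),('bodyR',361,238,.026),('nose',329,203,.05)]: print(n,ray('wrist',u,v,z,c).round(4))
E
```

```text
rear [0.4692 0.2045 0.05  ]
linelo [0.4736 0.224  0.05  ]
linehi [0.4773 0.239  0.05  ]
bodyL [0.4547 0.2274 0.026 ]
bodyR [0.4927 0.2186 0.026 ]
nose [0.479  0.2504 0.05  ]
```

View pics/c4.png

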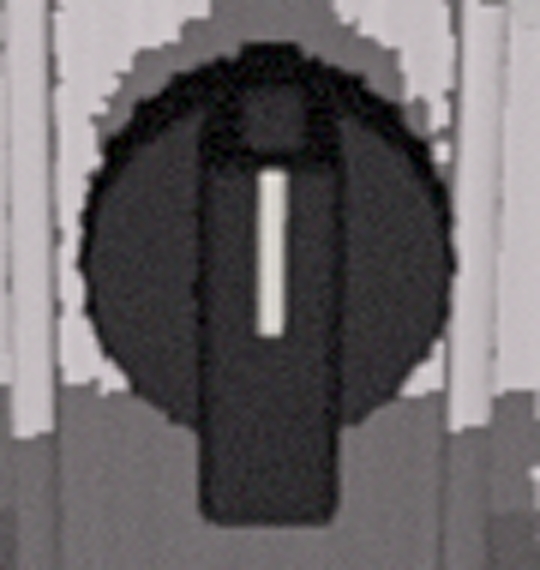

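The bar is parallel to the image vertical, so knob yaw ≈ tool x ≈ 77°. The knob centre is (0.4735, 0.223). Descending to grip it.

Emit:
drive_tool([
  [[0,0,0],[0.4,0,-4],4],
  [[0,0,0],[0,0,-4],4],
  [[0,0,0],[0,0,-2.2],4],
  [[0,0,0],[0,0,-1],4],
  [[0,0,0],[0,0,0],4],
])

```text
clock: 7.55
position: [0.4749, 0.2223, 0.0393]
ee_rot: [-0.0, 0.783, 0.622, -0.0]
contact_force: [0.1, -0.1, 0.2]
width: 0.0399
gripper_force: 0.0
```

Emit:
drive_tool([
  [[0,0,0],[0,0,0],1],
  [[0,0,0],[0,0,0],1],
  [[0,0,0],[0,0,0],1],
  [[0,0,0],[0,0,0],1],
  [[0,0,0],[0,0,0],1],
], force=80)

```text
clock: 8.18
position: [0.4742, 0.2234, 0.0406]
ee_rot: [-0.001, 0.783, 0.622, -0.0]
contact_force: [-4.6, 0.3, 6.1]
width: 0.0122
gripper_force: 78.1
```

Emit:
drive_tool([
  [[0,0,0],[0,0,3],1],
  [[0,0,0],[0,0,5],1],
  [[0,0,0],[0,0,4],1],
  [[0,0,0],[0.6,-4.5,0],1],
  [[0,0,-0.02],[0.6,-5.5,0],1],
  [[0,0,-0.02],[0.6,-5.5,0],1],
  [[0,0,-0.02],[0.6,-5.5,0],1],
  [[0,0,-0.02],[0.6,-5.5,0],1],
])

```text
clock: 9.18
position: [0.5057, -0.0439, 0.1603]
ee_rot: [0.001, 0.807, 0.591, 0.001]
contact_force: [0.4, 0.7, 0.1]
width: 0.0123
gripper_force: 78.2
```

Emit:
drive_tool([
  [[0,0,-0.025],[0.6,-5.5,0],1],
  [[0,0,0],[0.6,-5.5,0],1],
  [[0,0,0],[0.7,-5.0,0],1],
  [[0,0,0],[0,0,0],1],
  [[0,0,0],[0,0,0],1],
])

```text
clock: 9.8
position: [0.5239, -0.2017, 0.1595]
ee_rot: [-0.0, 0.814, 0.58, 0.0]
contact_force: [-0.2, 0.4, -0.5]
width: 0.0126
gripper_force: 78.2
```

```bash
python3 - <<'E'
from h import *
s=manip.get_state();q=s['ee_rot'];print(s['clock'],s['position'],q,np.degrees(2*np.arctan2(q[2],q[1])),s['width'])
im=snap('wrist','w5.png')
p=s['position'];print(proj('wrist',p+[0,0,.0095]).round(1),proj('wrist',[.5233,-.2028,.078]).round())
im2=snap('side','side5.png'); print(proj('side',p-[0,0,.0345]),proj('side',[.5233,-.2028,.078]))
a=cv2.resize(im[220:420,225:425,::-1],None,fx=3,fy=3); 
u,v=proj('side',p-[0,0,.02]).astype(int);b=cv2.resize(im2[v-40:v+60,u-17:u+16,::-1],None,fx=6,fy=6)
cv2.imwrite('pics/c5.png',np.hstack([a,b]))
E
```

```text
9.8 [ 0.52386962 -0.20169332  0.1595142 ] [-2.37036530e-04  8.14406831e-01  5.80294269e-01  1.34027420e-04] 70.94248831906353 0.012585659345932653
[325.5 365.3] [324. 268.]
[322.72849355 170.10993959] [323.08084498 186.91050691]
```

View pics/c5.png

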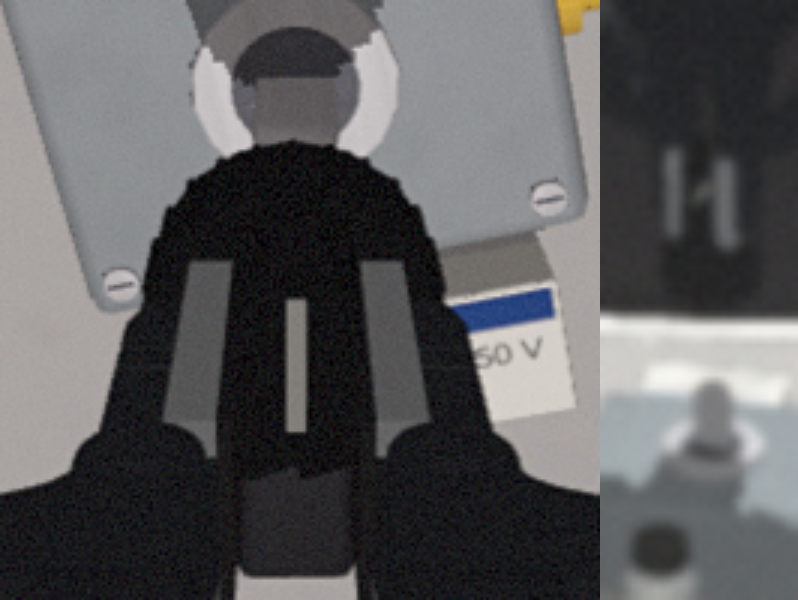

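The knob is gripped with its white line vertical at crop (296,365). The spindle's flat edge is horizontal at crop (298,78), so they are aligned. Next I trim y by -1 mm and descend.

Emit:
drive_tool([
  [[0,0,0],[0,-0.1,-2],1],
  [[0,0,0],[0,0,-2],1],
  [[0,0,0],[0,0,-0.4],1],
  [[0,0,0],[0,0,-0.3],1],
  [[0,0,0],[0,0,-0.2],1],
  [[0,0,0],[0,0,0],1],
])

```text
clock: 10.65
position: [0.5245, -0.203, 0.1109]
ee_rot: [0.0, 0.814, 0.581, 0.0]
contact_force: [-0.1, 0.7, -0.7]
width: 0.0124
gripper_force: 78.2
```

Emit:
drive_tool([
  [[0,0,0],[-0.05,0,-0.3],1],
  [[0,0,0],[0,0,-0.3],1],
  [[0,0,0],[0,0,0],1],
])

```text
clock: 11.02
position: [0.5244, -0.2026, 0.105]
ee_rot: [0.0, 0.814, 0.58, 0.001]
contact_force: [1.4, 2.0, 6.4]
width: 0.0123
gripper_force: 78.9
```

Emit:
drive_tool([
  [[0,0,0],[0.05,0.05,0.1],1],
  [[0,0,0],[0,0,0],1],
])

```text
clock: 11.28
position: [0.5243, -0.202, 0.1053]
ee_rot: [-0.0, 0.814, 0.58, 0.0]
contact_force: [1.5, 4.0, 2.2]
width: 0.0125
gripper_force: 78.5
```

```bash
python3 - <<'E'
from h import *
s=manip.get_state();p=s['position'];print(p,s['contact_force'],s['moment'])
im=snap('side','side6.png');u,v=proj('side',[.5233,-.2028,.07]).astype(int)
print([proj('side',[.5233,-.2028,z]).round(1) for z in (.05,.061,.078,.105)],u-30,v-30)
a=cv2.resize(im[v-30:v+30,u-30:u+30,::-1],None,fx=9,fy=9,interpolation=cv2.INTER_CUBIC)
cv2.imwrite('pics/c6.png',a)
E
```

```text
[ 0.52432902 -0.20199043  0.10530858] [1.53356504 3.9507209  2.22466464] [ 0.67160043 -0.29280251  0.03384807]
[array([323.1, 196.6]), array([323.1, 192.8]), array([323.1, 186.9]), array([323. , 177.2])] 293 159
```

View pics/c6.png

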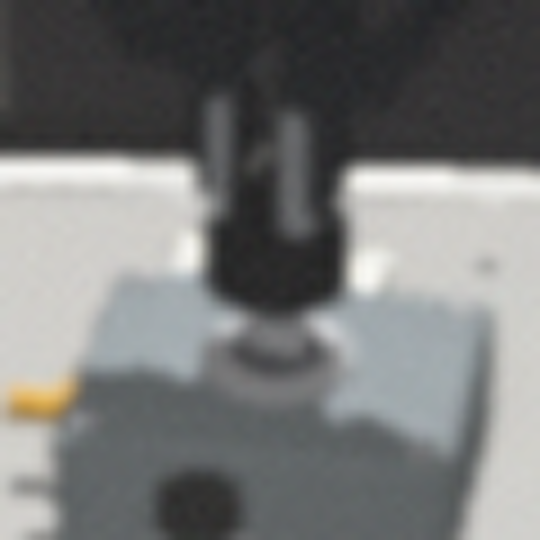

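The side view shows the knob's underside at crop y≈305, close over the spindle stub, with the spindle axis inside the knob's outline. The tool is feeling a +y side force, so I'll give way in that direction.

Emit:
drive_tool([
  [[0,0,0],[0.03,0.1,0],1],
  [[0,0,0],[0,0,0],1],
])

```text
clock: 11.58
position: [0.5243, -0.2018, 0.1052]
ee_rot: [0.0, 0.814, 0.581, -0.0]
contact_force: [1.5, 1.0, 0.1]
width: 0.0123
gripper_force: 78.4
```

Axial force has dropped to about 0 at 7 mm below tip level, so the spindle is inside the bore. Continuing down.

Emit:
drive_tool([
  [[0,0,0],[0,0.02,-0.3],1],
  [[0,0,0],[0,0,-0.2],1],
  [[0,0,0],[0,0,0],1],
])

```text
clock: 11.95
position: [0.524, -0.2015, 0.1]
ee_rot: [-0.0, 0.814, 0.581, -0.0]
contact_force: [0.8, 0.0, -0.6]
width: 0.0123
gripper_force: 78.4
```

Emit:
drive_tool([
  [[0,0,0],[0,0,-0.3],1],
  [[0,0,0],[0,0,-0.2],1],
  [[0,0,0],[0,0,0],1],
])

```text
clock: 12.32
position: [0.5244, -0.2014, 0.0955]
ee_rot: [0.0, 0.814, 0.581, -0.0]
contact_force: [-0.4, -0.4, -0.5]
width: 0.0125
gripper_force: 78.5
```

Emit:
drive_tool([
  [[0,0,0],[0,0,-0.2],1],
  [[0,0,0],[0,0,-0.2],1],
  [[0,0,0],[0,0,0],1],
])

```text
clock: 12.7
position: [0.5245, -0.2014, 0.0918]
ee_rot: [0.0, 0.814, 0.581, -0.0]
contact_force: [-1.2, 0.1, 5.4]
width: 0.0123
gripper_force: 79.0
```

Emit:
drive_tool([
  [[0,0,0],[0,0,-0.3],1],
  [[0,0,0],[0,0,-0.2],1],
  [[0,0,0],[0,0,0],1],
])

```text
clock: 13.08
position: [0.5245, -0.2014, 0.0874]
ee_rot: [0.0, 0.814, 0.581, 0.0]
contact_force: [-2.3, 0.3, 9.0]
width: 0.0124
gripper_force: 79.7
```

Emit:
drive_tool([
  [[0,0,0],[0,0,-0.2],1],
  [[0,0,0],[0,0,-0.1],1],
  [[0,0,0],[0,0,0],1],
])

```text
clock: 13.45
position: [0.5247, -0.2015, 0.0869]
ee_rot: [0.001, 0.814, 0.581, 0.0]
contact_force: [-7.0, 2.5, 22.7]
width: 0.0122
gripper_force: 81.7
```

Emit:
drive_tool([
  [[0,0,0],[-0.08,0.02,0],1],
  [[0,0,0],[0,0,0],1],
  [[0,0,0],[0,0,0],1],
  [[0,0,0],[0,0,0],1],
])

```text
clock: 13.95
position: [0.5246, -0.2015, 0.087]
ee_rot: [0.002, 0.814, 0.581, 0.001]
contact_force: [-4.8, 3.1, 21.7]
width: 0.0122
gripper_force: 81.6
```

Firmly at the stop: about 22 N and no further travel.

```bash
python3 -c "
from rig import manip,job
s=manip.get_state();print(s['position'],s['contact_force']);print(job.sign_off())"
```

```text
[ 0.52456556 -0.20147264  0.08696161] [-4.76904328  3.08799062 21.67527198]
the job is handed in; nothing more can be done
None
```

The job is handed in at about 14 s: the knob is on the spindle and held pressed at the stop (about 22 N, still gripped), judged from forces and TCP height, not a final picture; I viewed 11 pictures, one over the limit of 10.

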